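Run the knurled lock nut off two turns and free a club head from its clamp

TASK

Free the black club head in the blue rubber-jawed clamp so that it can be taken out: the clamp's knurled nut has already been cracked loose, so roll its rim with a fingertip, sweeping over its top towards the robot, until its white line has come round to the top for the second time (two full turns from tight, no more, so that two turns clamp the next head again). Then push the sliding jaw back by its upright tab until it comes to rest against the nut. Only touch and push: grip nothing, lift nothing, and leave the head sitting in the clamp and the things around it where they are.

Things in the scene. Friction and masses are not known exactly. Their poses are not given: they have to be found in the camera images.
- head_clamp: Blue clamp screwed to the table. Origin: mid underside. Its +x points to the robot (but for its yaw), its +y (robot's right) along the screw (axis over x = 0, z = 49 mm) from fixed jaw to end bracket. Base x -65 to 65, y -108 to 102, 12 mm thick; fixed jaw y -101 to -82, 68 mm high; bracket y 82 to 96, 66 mm high; two 10 mm guide rods along y at x -38 and 38, z 34.
- lock_nut (a joint): Turn of the knurled nut about the clamp's +y, rad. 0 = tight, white line up; grows as it loosens (top of the rim moves to the clamp's +x, towards the robot); 12.57 = two turns, line up again. Starts 0 to 0.9, line leaning that far to +x. Stays where left: friction 0.03 N m (1.4 N at the rim); a fingertip pressed on with 4 to 8 N drives it without slip. Moves 4 mm along +y a turn.
- nut_crown (a point): Highest point of the nut's rim, mid-width, 70 mm above the table; it travels along the clamp's y with the nut (4 mm a turn) but does not turn. Dark steel nut with a 5 mm white line across its rim, 42 mm diameter, 24 mm wide along y (12 mm to each side of this point), axis 21 mm below this point. The nearest tall part is the sliding jaw, 37 mm to the -y side at the start.
- slide_jaw (a joint): Travel of the aluminium sliding jaw along the clamp's +y, away from the head, m. 0 = closed on the head. It slides with 2.5 N of friction and stays where it is left; it is stopped by the nut, so with the nut two turns off it can go to 0.008. Behind its plate a round boss, 30 mm across, surrounds the screw and ends against the nut's brass washer, its top 6 mm below the nut's crown.
- tab_face (a point): Middle of the upper part of the sliding jaw's upright tab, on its face towards the head (clamp's -y), 95 mm above the table. The aluminium tab is 42 mm wide along x, 8 mm thick, and reaches from 64 to 107 mm above the table. Between this face and the fixed jaw there is 78 mm of free space along y above z = 70 mm; push here along the clamp's +y.
- held_head: Black golf club head, 70 x 119 x 50 mm, lying loose on the rubber seat between the jaws, its top 50 mm and its short neck (on the near side, clamp's +x) 64 mm above the table; 0.2 kg. Origin: middle of its underside, 14 mm above the table.
- club_head_0: Another black club head on the table, the nearest of a row of three, 70 x 119 x 50 mm. Bystander; origin at the middle of its underside.
- gauge_pin: Pin gauge lying on the table, 12 x 64 x 12 mm, grey with a dark grip. Bystander; origin on its underside.
- rubber_block: Light grey rubber block, 30 x 50 x 18 mm. Bystander; origin on its underside.
- sand_block: Dark grey sanding block, 34 x 68 x 24 mm. Bystander; origin on its underside.
- ferrule_a: Small black hosel ring standing on end, 15 mm across, 24 mm high. Bystander; origin on its underside.
- ferrule_b: Small black hosel ring standing on end, 15 mm across, 24 mm high. Bystander; origin on its underside.
There are look-alikes about, which are no part of the job. Leave any purple or yellow look-alike of the held_head alone.

How it is judged:
By the outcome, as a careful person would: the job done as asked, in the order asked, and still so for the second after the job is handed in, with the robot touching nothing.
It also fails if it takes over 67 s, if anything falls off the work surface, if the arm or the gripper's body presses on something with over 40 N, if the wrist force passes 120 N, or if a joint passes its speed limit or range.

ROBOT

A 6-joint arm with a two-finger parallel gripper is mounted at the origin on a cart in front of the work surface, level with it; the furniture and walls round the work are solid. World frame = base frame: x ahead of the robot, y to its left, z up, the work surface at z = 0. Lengths are in mm, angles in rad, forces in N, time in s.
With the tool pointing down it reaches from about 400 to 825 mm from the base axis. Payload 7 kg.
Tool frame: the origin (TCP) lies at the very end of the fingers, on their centre line; the grasp point (between the pads) lies 19 mm behind it; z points along the fingers, y is the line along which they close (so a half turn about z gives the same grasp; the last joint's range is limited). The gripper opens to 88 mm and grips with 3 to 60 N. Pads are 19 mm wide; open, the fingers measure 130 mm over their backs; the gripper's body (78 mm by 193 mm) begins 47 mm behind the grasp point.
Start: joints at [1.558, 0.359, 0.012, 0, -1.224, -0.288], TCP at [200.001, 644.666, 226.561] pointing down, gripper open.
Joint ranges: [-3.07, 3.07], [-1.43, 2.12], [-1.02, 1.25], [-3.03, 1.67], [-3.05, -0], [-3.03, 3.03]. Speed limits (rad/s): [2.39, 2.39, 3.01, 3.14, 3.14, 3.14].

INTERFACE

Orientations are given as a unit quaternion [x, y, z, w].
In Python, from plant import bot gives the robot as it stands. Calls block until the motion is done:
- bot.move_ptp(position, orientation): joint-space move of the TCP to a pose.
- bot.line_to(position, velocity=150, ori=None): straight line of the TCP; ori=None keeps the orientation; velocity is the mean speed in mm/s.
- bot.move_joints(angles): joint-space move.
- bot.move_gripper(opening, force=None): finger opening in mm; force is the grip in N (None keeps the last); returns when the fingers have stopped.
- bot.pause(seconds).
- bot.solve_ik(position, orientation): joint angles nearest the present ones, or None.
- bot.read_state(): the state.
- bot.camera(name): name is "side" or "top"; returns the picture (420x560x3 uint8, red, green, blue); there is no depth.
- bot.get_calibration(name): a dict with "fx", "fy", "cx", "cy" (pixels), "distortion" ([k1, k2, p1, p2, k3] as OpenCV has them; the pictures are not rectified), "view" (4x4, takes a point from world to camera coordinates). Camera axes: x right, y up, looking along -z (the intrinsics and any distortion apply to the point x, -y, -z); pixel columns grow to the right and rows downward; lengths in mm; the calibration is good to about 2 mm. A picture is of the moment at which its call begins. get_calibration takes no time and is no camera call.
A pose or a line that the arm cannot do raises bot.Unreachable and nothing moves.
- bot.close_job(): hands the job in; it is judged then, once.
The state is a dict: "t": time; "joint_pos": joint angles; "qvel": joint speeds; "tau": joint torques, N m; "tcp_pos": TCP position; "eef_rot": TCP orientation; "contact_force": force on the tool from outside, world axes, zero at the start; "moment": the same for the moment, N m; "width": finger opening in mm; "finger_force": force on a finger pad.
Only numpy, scipy, OpenCV 4.12 (cv2) and the standard library are available. Lean on these libraries where they do the work, as an engineer would, in place of code of your own. Each camera call takes 0.05 s, during which the arm holds its last target. There are 200 camera calls.

## Working session

There is one attempt and no reset: what is moved stays moved. The work goes in short steps, each a Python script; the robot and the scene stay as the last script left them, time stands still between calls to the robot, and variables do not carry over. Pictures are saved under pics/ and viewed, at most 13 in all, crops included, and the job is handed in when it is done.

```bash
mkdir -p pics; ls; python3 - <<'E'
from plant import bot
import cv2
for n in("top","side"):
    cv2.imwrite(f"pics/{n}0.png",bot.camera(n)[...,::-1]); c=bot.get_calibration(n); print(n,c)
s=bot.read_state(); print(s)
E
```

```text
pics
top {'fx': 482.52496818799267, 'fy': 482.52496818799267, 'cx': 279.19944668578114, 'cy': 203.4927805298395, 'distortion': array([0.0549182, 0.       , 0.       , 0.       , 0.       ]), 'view': array([[ 2.56112209e-02, -9.99617200e-01, -1.04651175e-02,
         1.95266077e+02],
       [ 9.92627372e-01,  2.41887387e-02,  1.18767864e-01,
        -6.00285764e+02],
       [-1.18469262e-01, -1.34297521e-02,  9.92866897e-01,
        -1.67143430e+03],
       [ 0.00000000e+00,  0.00000000e+00,  0.00000000e+00,
         1.00000000e+00]])}
side {'fx': 463.0143562763047, 'fy': 463.0143562763047, 'cx': 277.112387478996, 'cy': 204.7372034727098, 'distortion': array([-0.13918849,  0.        ,  0.        ,  0.        ,  0.        ]), 'view': array([[ 7.95921042e-01, -6.05399244e-01,  1.20445164e-03,
        -3.50724063e+02],
       [ 3.92917300e-01,  5.18081616e-01,  7.59741689e-01,
        -4.01616148e+02],
       [-4.60571049e-01, -6.04221146e-01,  6.50223896e-01,
        -9.66521392e+02],
       [ 0.00000000e+00,  0.00000000e+00,  0.00000000e+00,
         1.00000000e+00]])}
{'t': 0.1, 'joint_pos': array([ 1.55812005e+00,  3.59351332e-01,  1.11829467e-02, -2.50935738e-04,
       -1.22409205e+00, -2.88107106e-01]), 'qvel': array([-0.00113599, -0.00277083,  0.00087602,  0.00147533, -0.00043235,
        0.00206615]), 'tau': array([-1.76483110e-03, -5.84165812e+01,  2.93750918e+01,  7.01556891e+00,
        1.01480915e-02, -5.33239995e-05]), 'tcp_pos': array([199.89387369, 644.29454946, 225.71755415]), 'eef_rot': array([ 9.88705795e-01, -1.49867612e-01, -1.63573410e-05,  7.41318061e-04]), 'contact_force': array([ 0.77922983, -0.33730042, -0.16937004]), 'moment': array([ 0.02255082, -0.00132823,  0.03701633]), 'finger_force': 0.0, 'width': 87.55749433438422}
```

View pics/top0.png

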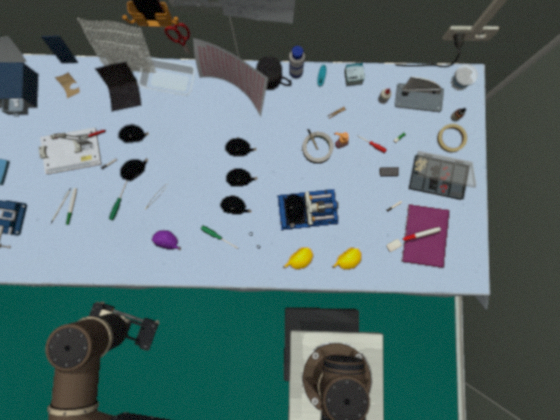

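View pics/side0.png

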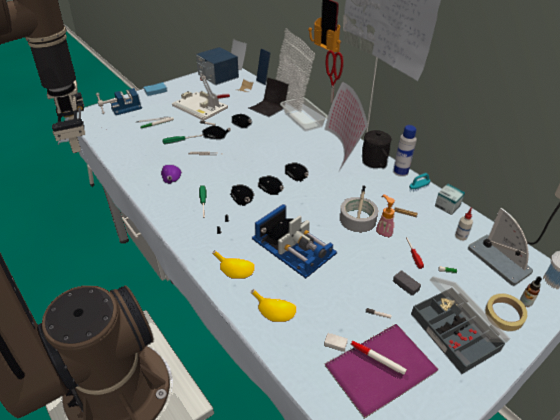

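The top view shows the blue clamp at about (308,209), with the head on its left. In the side view it is at about (293,240). I'll enlarge both.

```bash
cat > h.py <<'E'
import numpy as np, cv2
from plant import bot
def K(c): return np.array([[c['fx'],0,c['cx']],[0,c['fy'],c['cy']],[0,0,1.]])
def ray(n,uv):
    c=bot.get_calibration(n); V=c['view']
    p=cv2.undistortPoints(np.array(uv,float).reshape(-1,1,2),K(c),c['distortion']).reshape(-1,2)
    d=np.c_[p[:,0],-p[:,1],-np.ones(len(p))]@V[:3,:3]
    return -V[:3,:3].T@V[:3,3], d
def plane(n,uv,z):
    o,d=ray(n,uv); return o+d*((z-o[2])/d[:,2])[:,None]
def proj(n,P):
    c=bot.get_calibration(n); V=c['view']; q=np.atleast_2d(P)@V[:3,:3].T+V[:3,3]
    return cv2.projectPoints(q*[1,-1,-1],np.zeros(3),np.zeros(3),K(c),c['distortion'])[0].reshape(-1,2)
E
python3 - <<'E'
import cv2,numpy as np
from h import *
a=cv2.imread('pics/top0.png'); b=cv2.imread('pics/side0.png')
A=cv2.resize(a[180:240,265:350],None,fx=7,fy=7,interpolation=cv2.INTER_CUBIC)
B=cv2.resize(b[200:275,245:345],None,fx=7,fy=7,interpolation=cv2.INTER_CUBIC)
cv2.imwrite('pics/ca.png',A);cv2.imwrite('pics/cb.png',B)
hsv=cv2.cvtColor(a,cv2.COLOR_BGR2HSV)
m=cv2.inRange(hsv,(100,120,30),(125,255,255)); m[:180]=0;m[240:]=0;m[:,:260]=0;m[:,350:]=0
ys,xs=np.nonzero(m); r=cv2.minAreaRect(np.c_[xs,ys].astype(np.float32)); print(r)
print(plane('top',cv2.boxPoints(r),12).round(1)); print(plane('top',[r[0]],12))
E
```

```text
((308.0060729980469, 209.05487060546875), (33.90248107910156, 56.98267364501953), 83.6598129272461)
[[627.6 216.3  12. ]
 [655.3  13.1  12. ]
 [534.1  -1.6  12. ]
 [506.6 199.8  12. ]]
[[580.62296374 106.80771361  12.        ]]
```

View pics/ca.png

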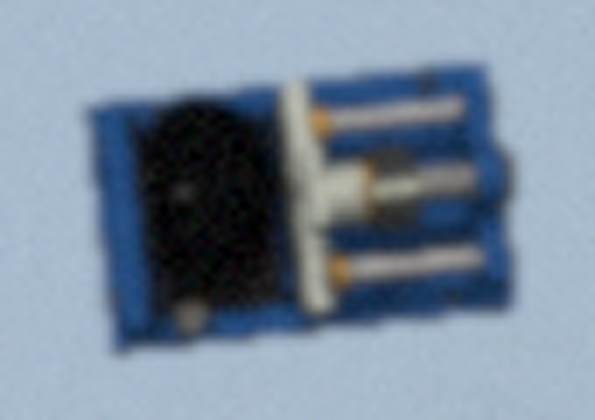

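View pics/cb.png

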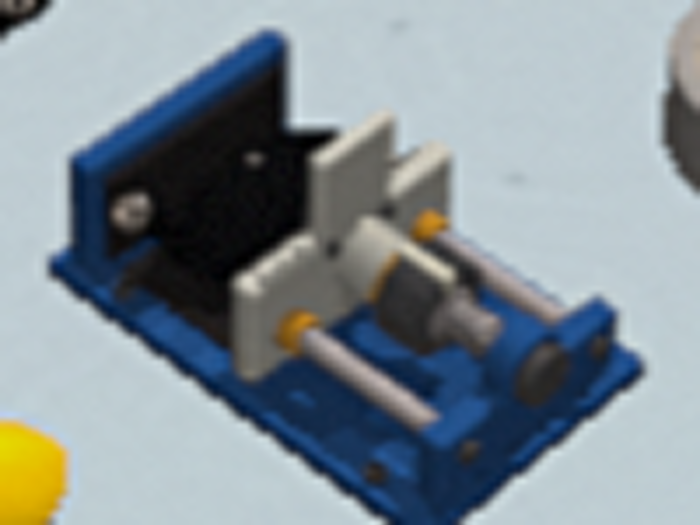

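```bash
cat >> h.py <<'E'
ct=lambda p:(np.array(p,float)+.5)/7-.5+[265,180]
cs=lambda p:(np.array(p,float)+.5)/7-.5+[245,200]
E
python3 - <<'E'
from h import *
print('cam',ray('top',[[0,0]])[0].round(),ray('side',[[0,0]])[0].round())
r=plane('top',ct([[325,120],[465,103],[342,271],[482,256]]),34); print(r.round(1))
for a,b in((0,1),(2,3)): d=r[b]-r[a]; print('yaw',np.degrees(np.arctan2(d[0],-d[1])))
c=plane('top',ct([[487,67],[513,303],[118,349],[88,108]]),12); print(c.round(1))
print(np.linalg.norm(np.diff(c,axis=0),axis=1))
s=plane('side',cs([[55,262],[640,370]]),12);print('side corners',s.round(1))
yaw=np.arctan2(*(lambda d:(d[0],-d[1]))(((c[0]-c[3])+(c[1]-c[2]))/2)); print(np.degrees(yaw))
E
```

```text
cam [ 393.  187. 1733.] [  -8. -588.  934.]
[[622.5  98.   34. ]
 [632.9  27.4  34. ]
 [545.9  88.1  34. ]
 [555.3  17.8  34. ]]
yaw 8.366948341308401
yaw 7.571342328500255
[[ 6.550e+02  1.420e+01  1.200e+01]
 [ 5.337e+02 -4.000e-01  1.200e+01]
 [ 5.052e+02  2.002e+02  1.200e+01]
 [ 6.288e+02  2.187e+02  1.200e+01]]
[122.12477603 202.64689203 124.96140241]
side corners [[504.  198.9  12. ]
 [651.8  10.8  12. ]]
7.694145310298035
```

```bash
cat >> h.py <<'E'
YAW=np.radians(7.9); CX=np.array([-np.cos(YAW),-np.sin(YAW),0]); CY=np.array([np.sin(YAW),-np.cos(YAW),0]); O=np.array([581.1,105.2,0])
def W(x,y,z): return O+x*CX+y*CY+np.array([0,0,z])
E
cat > ov.py <<'E'
from h import *
import sys
def overlay(a,b,name,q):
    y0=41+4*q/(2*np.pi); L=lambda p:[W(21*np.sin(p),y0+t,49+21*np.cos(p)) for t in(-12,12)]
    pts={'r':[W(0,y0,70),W(-21,4,107),W(21,4,107),W(65,102,12),W(-65,102,12),W(65,-108,12),W(0,-4,95)],'g':L(q%(2*np.pi))}
    ims=[]
    for n,im,f,o,s in(('top',a,ct,(265,180),(85,60)),('side',b,cs,(245,200),(100,75))):
        I=cv2.resize(im[o[1]:o[1]+s[1],o[0]:o[0]+s[0]],None,fx=7,fy=7,interpolation=cv2.INTER_CUBIC)
        for k,P in pts.items():
            for p in proj(n,np.array(P)):
                cv2.circle(I,tuple(((p-o+.5)*7-.5).round().astype(int)),4,(0,0,255) if k=='r' else (0,255,0),1)
        ims.append(I)
    H=max(i.shape[0] for i in ims); ims=[cv2.copyMakeBorder(i,0,H-i.shape[0],0,0,0) for i in ims]
    cv2.imwrite(name,cv2.resize(np.hstack(ims),(800,int(800*H/(ims[0].shape[1]+ims[1].shape[1]))),interpolation=cv2.INTER_AREA))
E
python3 -c "
from ov import *
overlay(cv2.imread('pics/top0.png'),cv2.imread('pics/side0.png'),'pics/o1.png',0.3)
b=bot
from scipy.spatial.transform import Rotation as R
print(R.from_quat(bot.read_state()['eef_rot']).as_matrix().round(3))"
```

```text
[[ 0.955 -0.296 -0.   ]
 [-0.296 -0.955 -0.001]
 [ 0.     0.001 -1.   ]]
```

View pics/o1.png

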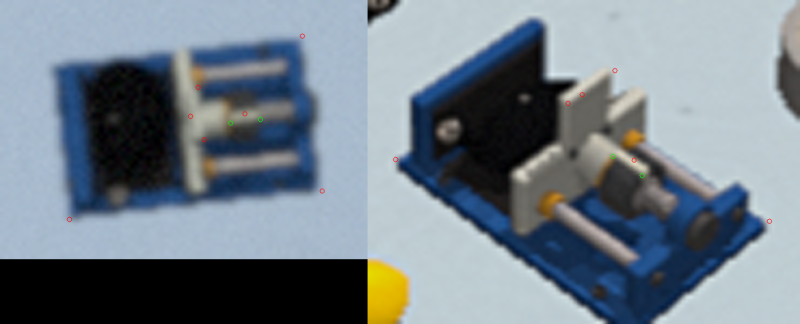

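The projected crown and tab land on the image (top view crown ~(245,114), side view tab corners ~(613,69)). The white line is near the top, so q is about 0 to 0.1. I'll close the gripper and approach with the fingers' long side along the clamp's x. Contact with the flat tip then stays at the crown, like a rack. I'll probe the height gently first.

```bash
cat >> h.py <<'E'
from scipy.spatial.transform import Rotation as R
Z=np.array([0,0,-1.])
QS=[R.from_matrix(np.c_[np.cross(s*CX,Z),s*CX,Z]).as_quat() for s in(1,-1)]
def F(n=1): return np.mean([bot.read_state()['contact_force'] for _ in range(n)],0)
E
python3 - <<'E'
from h import *
for q in QS: print(bot.solve_ik(W(0,41,200),q))
q=min(QS,key=lambda q:abs(bot.solve_ik(W(0,41,200),q)[5]))
np.save('q.npy',q)
bot.move_gripper(0,10); print(bot.read_state()['t'],bot.read_state()['width'])
bot.move_ptp(W(-17,41.2,200),q)
bot.line_to(W(-17,41.2,76),120); bot.pause(.2)
s=bot.read_state(); print(s['t'],s['tcp_pos']-W(-17,41.2,76),s['contact_force'],bot.read_state()['t'])
b=s['contact_force']; np.save('b.npy',b)
z=76
while z>66:
    z-=.5; bot.line_to(W(-17,41.2,z),10); bot.pause(.05); s=bot.read_state()
    f=s['contact_force']-b; print(z,s['tcp_pos'][2].round(2),f.round(2),round(s['t'],2))
    if f[2]>4: break
E
```

```text
[ 0.44057929  0.23922516 -0.21936038  0.         -1.11221079 -0.30269827]
[ 0.44057929  0.23922516 -0.21936038  0.         -1.11221079  2.83889438]
1.525 0.4891778105636687
5.4083 [0.36477348 0.12967152 0.70658328] [ 0.13603024 -0.67468698 -0.15766517] 5.4083
75.5 75.56 [-0.06  0.61  0.26] 5.71
75.0 74.96 [-0.1   1.24  0.49] 6.01
74.5 74.46 [-0.1   0.41 -0.01] 6.31
74.0 73.98 [0.07 0.56 0.99] 6.61
73.5 73.49 [-0.15  0.21  0.18] 6.91
73.0 72.99 [-0.02  0.82  0.72] 7.21
72.5 72.46 [-0.38 -0.05 -0.31] 7.51
72.0 71.98 [0.93 0.73 0.57] 7.81
71.5 71.47 [0.12 0.35 0.64] 8.11
71.0 70.96 [-0.13  1.08 -0.5 ] 8.41
70.5 70.49 [-1.26  0.26  0.27] 8.71
70.0 69.98 [-0.31  0.45  0.05] 9.01
69.5 69.49 [ 0.31  1.37 -0.19] 9.31
69.0 68.99 [0.09 1.66 0.07] 9.61
68.5 68.79 [-0.79 -0.08  3.67] 9.91
68.0 68.5 [ 0.7  -0.22  5.83] 10.21
```

```bash
python3 - <<'E'
from h import *
b=np.load('b.npy')
bot.line_to(W(-17,41.2,73),60); bot.line_to(W(0,41.2,73),80); bot.line_to(W(0,41.2,71),40)
z=71
while z>66:
    z-=.5; bot.line_to(W(0,41.2,z),20); bot.pause(.05); s=bot.read_state()
    f=s['contact_force']-b; print(z,s['tcp_pos'][2].round(2),f.round(2),round(s['t'],2))
    if f[2]>4: break
E
```

```text
70.5 70.47 [ 0.5   0.03 -0.09] 11.37
70.0 70.2 [-1.33  0.17  2.65] 11.67
69.5 70.11 [-0.04 -0.32  6.85] 11.97
```

```bash
cat >> h.py <<'E'
ZC=70.2; P=0.5; HF=9.5
def prof(x): # tip centre height (touching) at offset x
    e=max(abs(x)-HF,0); return ZC-(21-np.sqrt(21**2-e*e))
def ang(x): # nut angle for tip offset x, flat tip with half extent HF
    e=max(abs(x)-HF,0); return np.sign(x)*(min(abs(x),HF)/21+np.arcsin(e/21))
def stroke(x0,x1,q,b,log=True,down=True):
    y=lambda q:41.2+4*q/(2*np.pi)
    if down:
        s=bot.read_state()['tcp_pos']
        bot.line_to(W(x0,y(q),ZC+3),100); bot.line_to(W(x0,y(q),prof(x0)-P),30)
    xs=[x0]+[x for x in(-13.5,-HF,HF,13.5) if x0+.5<x<x1-.5]+[x1]; fs=[]
    for x in xs[1:]:
        bot.line_to(W(x,y(q+ang(x)-ang(x0)),prof(x)-P),35); fs.append((bot.read_state()['contact_force']-b)[[0,2]].round(1).tolist())
    q+=ang(x1)-ang(x0); bot.line_to(W(x1,y(q),ZC+3),60)
    if log: print(round(bot.read_state()['t'],2),round(q,3),fs)
    return q
def look(tag):
    bot.line_to(bot.read_state()['tcp_pos']*[1,1,0]+[0,0,110],150)
    bot.line_to(W(0,-20,200)+[0,100,0],250); 
    for n in('top','side'): cv2.imwrite(f'pics/{n}{tag}.png',bot.camera(n)[...,::-1])
E
python3 - <<'E'
from h import *
from ov import overlay
b=np.load('b.npy'); q=0.05
q=stroke(0,17,q,b,down=False)
for _ in range(3): q=stroke(-17,17,q,b)
look(1); overlay(cv2.imread('pics/top1.png'),cv2.imread('pics/side1.png'),'pics/o2.png',q); print(q,bot.read_state()['t'])
E
```

```text
13.16 0.868 [[1.4, 3.2], [0.5, 3.8], [-0.2, 9.5]]
15.94 2.503 [[1.3, 3.6], [0.1, 3.1], [0.2, 4.3], [-0.5, 4.6], [-1.8, 8.9]]
18.73 4.138 [[1.2, 3.7], [0.2, 2.6], [-1.3, 4.5], [0.9, 4.9], [-2.1, 8.9]]
21.51 5.773 [[0.1, 4.2], [0.6, 2.1], [-0.0, 3.6], [0.4, 4.3], [-0.7, 9.0]]
5.773117215699234 22.9083
```

View pics/o2.png

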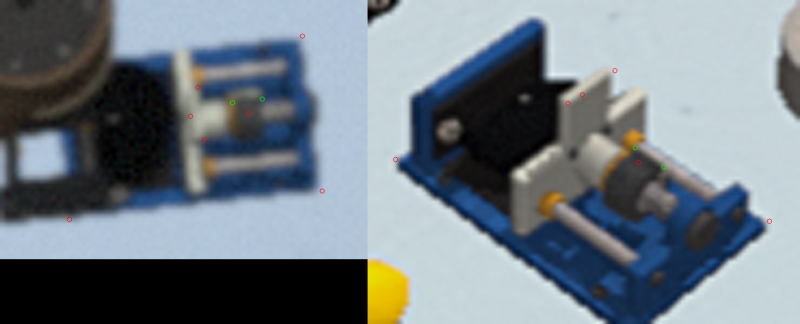

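```bash
python3 - <<'E'
from h import *
rows=[]
for t in('0','1'):
    a=cv2.imread(f'pics/top{t}.png')[195:218,305:340]; b=cv2.imread(f'pics/side{t}.png')[225:253,285:325]
    rows.append(np.hstack([cv2.resize(a,(400,263),interpolation=cv2.INTER_CUBIC),cv2.resize(b,(376,263),interpolation=cv2.INTER_CUBIC)]))
cv2.imwrite('pics/z1.png',cv2.convertScaleAbs(np.vstack(rows),alpha=1.2))
E
```

```text
(no output)
```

View pics/z1.png

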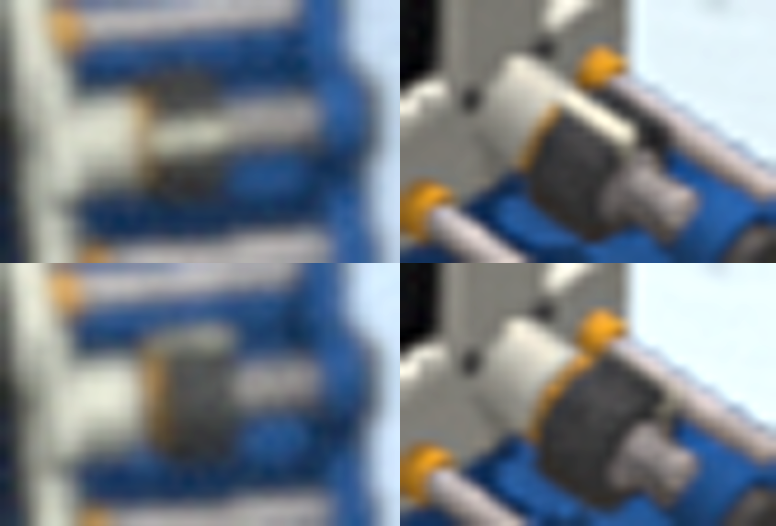

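```bash
python3 - <<'E'
from h import *
a=np.linspace(-np.pi,np.pi,721)
for q,row,ext,u in((0.,140,(72,198),190),(5.7,335-263,(320-263,460-263),197)):
    y=41+4*q/2/np.pi
    pr=proj('top',np.array([W(21*np.sin(t),y,49+21*np.cos(t)) for t in a]))
    v=(pr[:,1]-195+.5)*11.43; vis=np.abs(a)<1.6
    print('u',(pr[360,0]-305+.5)*11.43,'sil',v.min(),v.max(),'obs',ext)
    sh=np.mean(ext)-(v.min()+v.max())/2
    for s in(0,sh): print('shift',s,'q',a[vis][np.argmin(abs(v[vis]+s-row))])
pr=proj('side',np.array([W(21*np.sin(t),41+3.6+12,49+21*np.cos(t)) for t in a[::30]]))
print(np.c_[a[::30],(pr-[285,225]+.5)*9.4+[400,263]].round(2)[4:14])
E
```

```text
u 189.20808169724123 sil 68.98650646797884 204.9979015058459 obs (72, 198)
shift 0 q 0.15707963267948966
shift -1.9922039869123864 q 0.18325957145940475
u 201.1114838870989 sil 67.65602102649675 203.6690300879981 obs (57, 197)
shift 0 q -1.082104136236484
shift -8.66252555724742 q -0.8203047484373349
[[-2.0900e+00  6.8128e+02  4.4896e+02]
 [-1.8300e+00  6.8707e+02  4.3289e+02]
 [-1.5700e+00  6.8977e+02  4.1827e+02]
 [-1.3100e+00  6.8918e+02  4.0609e+02]
 [-1.0500e+00  6.8532e+02  3.9717e+02]
 [-7.9000e-01  6.7840e+02  3.9217e+02]
 [-5.2000e-01  6.6887e+02  3.9146e+02]
 [-2.6000e-01  6.5736e+02  3.9514e+02]
 [ 0.0000e+00  6.4465e+02  4.0299e+02]
 [ 2.6000e-01  6.3162e+02  4.1451e+02]]
```

The line is now at the far upper edge of the nut (top-view row ~335 in the composite), about -0.95 rad, so q is about 5.3. That's 5.2 rad actual against 5.7 nominal, so it slipped a little at 2–4 N. I'll press slightly harder, carry on until just short of two turns, then look again.

```bash
sed -i 's/P=0.5/P=0.75/' h.py; cat > zoom.py <<'E'
from h import *
def zoom(t,name):
    a=cv2.imread(f'pics/top{t}.png')[195:218,305:340]; b=cv2.imread(f'pics/side{t}.png')[225:253,285:325]
    cv2.imwrite(name,cv2.convertScaleAbs(np.hstack([cv2.resize(a,(400,263),interpolation=cv2.INTER_CUBIC),cv2.resize(b,(376,263),interpolation=cv2.INTER_CUBIC)]),alpha=1.2))
E
python3 - <<'E'
from h import *
from zoom import zoom
b=np.load('b.npy'); q=5.33
bot.line_to(W(-15,44.7,110),250)
for x1 in(15,15,15,15,0): q=stroke(-15,x1,q,b)
look(2); zoom(2,'pics/z2.png'); print(q,bot.read_state()['t'])
E
```

```text
26.6 6.765 [[2.3, 2.9], [0.5, 3.5], [-0.7, 6.1], [0.0, 4.4], [-0.4, 9.9]]
29.32 8.2 [[2.2, 4.0], [0.8, 4.3], [-0.5, 6.2], [-0.6, 5.0], [-1.6, 9.9]]
32.05 9.634 [[2.0, 5.3], [1.7, 3.7], [-0.8, 5.4], [0.2, 6.0], [-1.0, 9.4]]
34.77 11.069 [[1.6, 3.6], [0.4, 5.0], [-1.2, 4.9], [0.9, 5.5], [-0.8, 10.0]]
36.72 11.786 [[2.0, 5.1], [0.4, 3.9], [-0.4, 8.1]]
11.786386548330132 38.125
```

View pics/z2.png

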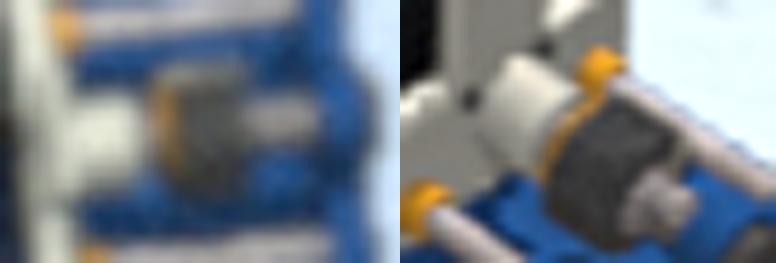

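The line is still on the far edge (top view ~(200,69)), about -1.1 rad. I'll roll about 0.85 more, mostly over the flat of the tip, and look again.

```bash
python3 - <<'E'
from h import *
from zoom import zoom
b=np.load('b.npy'); q=11.47
bot.line_to(W(-9,48.3,95),250)
q=stroke(-9,9,q,b)
look(3); zoom(3,'pics/z3.png'); print(q,bot.read_state()['t'])
a=np.linspace(-1.5,1.5,13); y=41+7.8
t=(proj('top',np.array([W(21*np.sin(t),y,49+21*np.cos(t)) for t in a]))-[305,195]+.5)*11.43
s=(proj('side',np.array([W(21*np.sin(t),y,49+21*np.cos(t)) for t in a]))-[285,225]+.5)*9.4+[400,0]
print(np.c_[a,t,s].round(2))
E
```

```text
40.62 12.327 [[-1.3, 6.2]]
12.327142857142858 42.0333
[[-1.5000e+00  2.0130e+02  6.6230e+01  6.6958e+02  1.3818e+02]
 [-1.2500e+00  2.0302e+02  6.7410e+01  6.6817e+02  1.2724e+02]
 [-1.0000e+00  2.0513e+02  7.2760e+01  6.6381e+02  1.1942e+02]
 [-7.5000e-01  2.0752e+02  8.1990e+01  6.5672e+02  1.1523e+02]
 [-5.0000e-01  2.1004e+02  9.4540e+01  6.4733e+02  1.1497e+02]
 [-2.5000e-01  2.1251e+02  1.0963e+02  6.3620e+02  1.1871e+02]
 [ 0.0000e+00  2.1480e+02  1.2629e+02  6.2402e+02  1.2624e+02]
 [ 2.5000e-01  2.1673e+02  1.4346e+02  6.1158e+02  1.3710e+02]
 [ 5.0000e-01  2.1820e+02  1.6002e+02  5.9966e+02  1.5062e+02]
 [ 7.5000e-01  2.1911e+02  1.7492e+02  5.8906e+02  1.6592e+02]
 [ 1.0000e+00  2.1940e+02  1.8722e+02  5.8044e+02  1.8202e+02]
 [ 1.2500e+00  2.1905e+02  1.9613e+02  5.7438e+02  1.9786e+02]
 [ 1.5000e+00  2.1810e+02  2.0113e+02  5.7124e+02  2.1244e+02]]
```

View pics/z3.png

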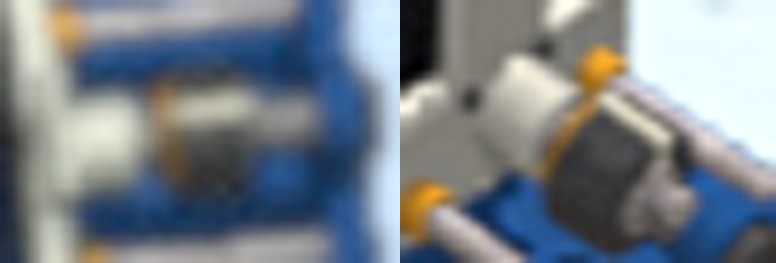

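The line is now clearly seen near the top (top view (212,105), side view (637,118)). Both give about -0.29 rad. One short roll of 6.3 mm should finish the second turn.

```bash
python3 - <<'E'
from h import *
from zoom import zoom
b=np.load('b.npy'); q=12.27
bot.line_to(W(-3.2,48.8,95),250)
q=stroke(-3.2,3.1,q,b)
look(4); zoom(4,'pics/z4.png'); print(q,bot.read_state()['t'])
for t,y in(('0',41.),('3',48.8),('4',49.)):
    c,v=proj('top',W(0,y,70))[0].round().astype(int)
    g=cv2.imread(f'pics/top{t}.png').min(2).astype(float)[v-5:v+6,c-1:c+2].mean(1)
    w=np.clip(g-(g.min()+g.max())/2,0,None); print(t,v-5+(w*np.arange(11)).sum()/w.sum(),proj('top',W(0,y,70))[0],g.round())
E
```

```text
44.2 12.57 [[-1.2, 6.3]]
12.57 45.6083
0 206.21543408360128 [321.05363794 205.80210767] [ 51.  56.  61.  73. 107. 137. 127.  90.  59.  48.  42.]
3 204.0223642172524 [323.29224069 205.54893784] [ 53.  76. 119. 145. 121.  83.  66.  56.  47.  43.  42.]
4 206.06840390879478 [323.34964398 205.54244616] [ 49.  58.  64.  79. 111. 134. 118.  78.  54.  44.  39.]
```

View pics/z4.png

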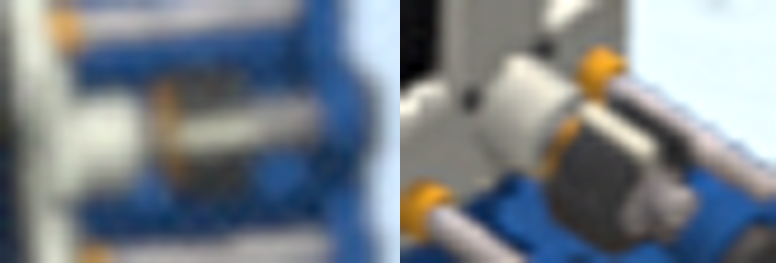

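The line is at the top: top-view row 206.1 against the expected crown row 205.5, and the side view shows the same small overshoot of about 0.1 rad. I'll roll it back 2 mm, then push the tab.

```bash
python3 - <<'E'
from h import *
b=np.load('b.npy')
bot.line_to(W(1,49,95),300); bot.line_to(W(1,49,ZC+2),150); bot.line_to(W(1,49,ZC-P),30); bot.line_to(W(-1,49,ZC-P),20); bot.line_to(W(-1,49,ZC+3),60)
bot.line_to(W(0,45,122),200); bot.line_to(W(0,-38,122),250); bot.line_to(W(0,-38,86),150)
bot.line_to(W(0,-19,86),80); bot.pause(.1); b=F()
y=-19.; c=None
while y<3:
    y+=.75 if c is None or y>c+5 else 5
    bot.line_to(W(0,y,86),20); s=bot.read_state(); f=-(s['contact_force']-b)@CY
    print(y,((s['tcp_pos']-O)@CY).round(2),f.round(2),round(s['t'],2))
    if c is None and f>1.8: c=y
    if f>7 or s['t']>60: break
bot.line_to(W(0,y-12,86),60); bot.line_to(W(0,y-12,125),150); bot.line_to(W(0,y-90,170),250)
for n in('top','side'): cv2.imwrite(f'pics/{n}5.png',bot.camera(n)[...,::-1])
from zoom import zoom; zoom(5,'pics/z5.png'); print(bot.read_state()['t'])
v=206
for t,u in(('4',323),('5',323)):
    g=cv2.imread(f'pics/top{t}.png').min(2).astype(float)[200:212,u-1:u+2].mean(1); w=np.clip(g-(g.min()+g.max())/2,0,None); print(200+(w*np.arange(12)).sum()/w.sum())
E
```

```text
-18.25 -18.44 -0.64 49.47
-17.5 -17.54 -1.17 49.72
-16.75 -16.73 -1.77 49.97
-16.0 -15.95 -0.37 50.22
-15.25 -15.34 -0.76 50.47
-14.5 -14.69 2.42 50.72
-9.5 -9.14 -0.33 51.12
-4.5 -6.89 13.43 51.52
52.8833
206.06840390879478
205.78571428571428
```

View pics/z5.png

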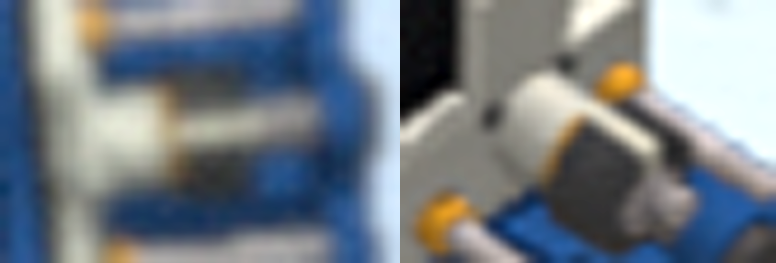

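The jaw has moved back about 8 mm. Its boss sits against the washer with no gap (top view x≈165), the line is at the top, and the robot is clear.

```bash
python3 -c "
from plant import bot
print(bot.close_job())"
```

```text
the job is handed in; nothing more can be done
None
```

The nut is loosened two full turns with its white line at the top (to within about 0.1 rad by the cameras; I rolled it back 2 mm after a slight overshoot), the sliding jaw is pushed back about 8 mm to rest against it, and the job was handed in at about 53 s.

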